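# Close the vacuum manifold, drop its locating pin and keep the gasket squeezed

## Task

Get the filter-plate vacuum manifold ready to draw: swing its open lid down onto the gasket without slamming it, then take the locating pin (the tall one with the long grip) out of the pin block and push it down through the lug at the front of the lid and the lug of the base under it, until its collar sits on the lid. Finish while holding: with the hand still on the pin, keep pushing it down firmly so that the collar presses the lid fully shut against the springy gasket, and do not let go. Leave the short plug and the other labware where they stand.

Things in the scene. Friction and masses are not known exactly. Their poses are not given: they have to be found in the camera images.
- manifold: fixed vacuum manifold: grey chamber with aluminium top flange, 160 x 125 mm, 66 mm high, filter plate and black gasket on top. Origin: centre of the underside; z up, -x the front (pin lug, towards the robot within 0.3 rad), +x the hinge side. On +y a gauge and outlet reach 115 mm out, below 55 mm height. Base lug 44 x 44 mm, 48 to 62 mm above the deck, its hole 105 mm in front of the origin
- lid (a joint): lid angle, rad: 0 fully shut (hard stop, level), positive open, pi/2 upright, limit 1.85; starts 1.15 to 1.75. Stiff hinge (0.32 N m friction, lid 0.24 kg): it stays where left; push its outer face with 2 to 3 N near the front edge to close. In the last 0.02 rad the gasket pushes back: let go it rests at 0.01 to 0.02; about 11 N straight down at the lug shuts it to 0
- lid_hinge (a point): middle of the hinge axis, 85 mm behind the manifold's origin (its +x), 70 mm above the deck; the axis lies along the manifold's y. Lid: aluminium frame with clear window, 125 mm wide, 8 mm thick (4 mm either side of the axis plane), to 165 mm from the axis, then a lug 44 mm wide and 10 mm thick on its middle line to 212 mm
- lid_hole (a point): centre of the upper mouth of the hole in the lid's lug, 190 mm from the hinge axis; moves with the lid; shut, it is 75 mm above the deck. Hole 12 mm across, upper edge chamfered 2 mm; lug 10 mm thick.
- base_hole (a point): centre of the upper mouth of the hole in the base's lug, 62 mm above the deck, straight under the lid's hole when the lid is shut. Hole 12 mm across and 14 mm deep, open below, upper edge chamfered 2 mm.
- locating_pin: loose pin, 0.09 kg, upright in one hole of the pin block, tip 10 mm above the deck: steel shaft 10 mm across, bullet nose (4 mm at the tip, full width 8 mm up), collar 22 mm across at 40 to 45 mm above the tip, neck 13 mm, black ribbed round grip 24 mm across at 49 to 83 mm, steel button to 87 mm. Origin: tip of the shaft; z runs up to the grip
- pin_tip (a point): the tip of the locating pin's shaft (its origin)
- pin_collar (a point): centre of the underside of the locating pin's collar, 40 mm above its tip; this face sits on the block at the start and on the lid's lug at the end
- pin_block: fixed white plastic block 56 x 130 x 50 mm high on one side of the manifold, left or right; origin: centre of the underside; two upright holes 12 mm across and 44 mm deep, 35 mm either side of its centre along its y. One holds the locating pin, the other the short plug.
- blank_plug: short blanking plug in the other hole of the pin block, to be left alone: shaft 10 mm, flat black disc head 30 mm across and only 12 mm high, resting on the block top. Origin: tip of its shaft, 20 mm below the head.
- trough: bystander: narrow grey open trough 45 x 130 x 55 mm, on the other side of the manifold from the pin block; origin at the centre of the underside
- tube_rack: bystander: white rack with blue inserts and glass tubes, 110 x 200 x 70 mm; origin at the centre of the underside
- tip_rack: bystander: green box of black pipette tips, 126 x 86 x 59 mm; origin at the centre of the underside
- reservoir: bystander: clear two-part reservoir 90 x 128 x 40 mm; origin at the centre of the underside
- reagent_jar: bystander: amber jar 56 mm across, 85 mm high; origin at the centre of the underside
- well_plate: bystander: white 96-well plate 86 x 128 x 14 mm; origin at the centre of the underside

How it is judged:
On the way, in this order (a step that is already met when the one before it is completed fails the run):
1. the lid is swung down onto the gasket (value of joint lid below 0.035 rad), for 0.2 s.
2. the locating pin is through the lug of the lid and the lug of the base (value of joint lid below 0.035 rad and horizontal distance between pin_tip and base_hole below 0.004 m and z of pin_tip in the frame of manifold below 0.05 m and horizontal distance between pin_collar and lid_hole below 0.005 m), for 0.1 s.
At the end, for the whole second after the job is handed in: Ends with fingers on the pin; it stands within 0.1 rad of upright through both lugs, tip within 4 mm of the base hole axis, collar within 4 mm of the lid hole's mouth, pressing with over 5 N, lid shut below 0.006 rad (unpressed it springs to 0.01 or more); no finger or arm pushes the lid itself (value of joint lid below 0.006 rad and distance between pin_collar and lid_hole below 0.004 m and horizontal distance between pin_tip and base_hole below 0.004 m and angle between locating_pin's own z axis and vertical below 0.1 rad and contact force between the fingers and locating_pin above 3 N and contact force between locating_pin and manifold above 5 N and contact force between each of the fingers, the arm and manifold below 2 N); the arm keeps its last pose, push and grip.
It fails at once if the lid is slammed (velocity of joint lid below -3 rad/s).
It fails at once if the short plug is disturbed (distance of blank_plug from where it was at the start of the episode above 0.012 m).
It fails at once if other labware is disturbed (distance of any of trough, tube_rack, tip_rack, reservoir, reagent_jar, well_plate from where it was at the start of the episode above 0.02 m).
It also fails if it takes over 54 s, if anything falls off the work surface, if the arm or the gripper's body presses on something with over 40 N, if the wrist force passes 120 N, or if a joint passes its speed limit or range.

## Robot

A 7-joint arm with a two-finger parallel gripper is mounted at the origin on the work surface. World frame = base frame: x ahead of the robot, y to its left, z up, the work surface at z = 0. Lengths are in m, angles in rad, forces in N, time in s.
With the tool pointing down it reaches from about 0.425 to 0.95 m from the base axis. Payload 4.7 kg.
Tool frame: the origin (TCP) lies at the very end of the fingers, on their centre line; the grasp point (between the pads) lies ctrl.grip_point_offset behind it (ctrl.grip_point_offset is the distance from the TCP to the grasp point, in m); z points along the fingers, x is the direction in which the jaws open and shut, and the axes are right-handed (so a half turn about z gives the same grasp; the last joint's range is limited). The gripper opens to 85 mm and grips with 20 to 120 N. Pads are 22 mm wide; open, the fingers measure 114 mm over their backs; the gripper's body (76 mm by 85 mm) begins 54 mm behind the grasp point. The pads swing forward as they close: fully open they stand 13 mm farther back than shut.
Start: joints at [-1.19, 0.469, -0.049, 1.532, 0.024, 1.141, -0.082], TCP at [0.269, 0.619, 0.206] pointing down, gripper open.
Joint ranges: [-2.59, 2.59], [-0.33, 1.99], [-1.39, 1.29], [0.1, 2.45], [-1.04, 4.18], [0.21, 1.99], [-2.66, 2.66]. Speed limits (rad/s): [2.57, 2.57, 3.14, 3.14, 3.14, 3.14, 3.14].

## Interface

Orientations are given as a 3x3 rotation matrix whose columns are the frame's x, y, z axes.
In Python, from bench import ctrl gives the robot as it stands.
- The arm moves only by the tool play_rows, never from a script. Its argument "steps" is a list of rows, each a list of 2 entries, a list of its own where there are three numbers: the shift along the tool's x, y, z in m, then the turn about the tool's z in degrees. In form: [[[tx, ty, tz], spin], ...]. A call has 1 to 20 rows; each row shifts and turns the commanded pose from where the row before left it, along the tool's axes as they then stand; what a row does not reach is not made up. A row lasts 1/8 s, in which the tool goes at most 62.5 mm and 10.7 degrees, less where a joint would pass 70% of its speed; a pose out of reach is approached as far as the arm can. A call with a gripper value outside its range is refused whole. "fingers" is the opening, from 0 (shut) to 1 (fully open), set as the call begins (left out, the last holds). The fingers move at their own pace and stop on an object; "grip_force" is the grip in N (left out, the last holds). Time passes only in rows, so rows that do not move let the fingers close. It gives the time, the measured TCP pose, the force and the opening at its end, in the units of the state.
- ctrl.read_state(): the state, without advancing time (a new reading comes with each control period).
- ctrl.grab_frame(name): name is "side" or "top" or "wrist"; returns (picture, depth): 420x560x3 uint8, red, green, blue; 420x560 float32, m along the optical axis (not along the pixel's ray), 0 where there is no reading.
- ctrl.camera_params(name): a dict with "fovy" (degrees; the focal length in pixels is half the picture's height over the tangent of half this angle, whatever the lens; pixels are square), "cx", "cy" (the principal point, pixels), "cam_to_world" (4x4, takes a point from camera to world coordinates); the wrist camera has in their place "hand_eye" (4x4, takes a point from camera to tool coordinates, whose origin is the TCP and whose axes are the tool frame's). Camera axes: x right, y down, z forward; pixel columns grow to the right and rows downward; lengths in m; the calibration is good to about 2 mm. A picture is of the moment at which its call begins: read the wrist's pose just before it. camera_params takes no time and is no camera call.
- ctrl.close_job(): hands the job in, once; it reports no verdict.
The state is a dict: "time": time; "qpos": joint angles; "qvel": joint speeds; "joint_torque": joint torques, N m; "ee_pos": TCP position; "tool_rot": TCP orientation; "wrist_force": force on the tool from outside, world axes, zero at the start; "moment": the same for the moment, N m; "opening": opening from 0.0 (shut) to 1.0 (fully open).
Only numpy, scipy, OpenCV 4.12 (cv2) and the standard library are available. Lean on these libraries where they do the work, as an engineer would, in place of code of your own. Each camera call takes 0.05 s, during which the arm holds its last target.

## Working session

There is one attempt and no reset: what is moved stays moved. The work goes in short steps, Python scripts to look and compute and a tool call to move; the robot and the scene stay as the last step left them, time stands still between calls to the robot, and variables do not carry over. Pictures are saved under pics/ and viewed, and the job is handed in when it is done.

Besides the shell and the picture viewer there is one more tool, called after "Call:" as a command line: name --argument value ..., lists and objects as JSON in quotes. play_rows: Moves the arm, as the interface text tells. Its arguments: {"type":"object","properties":{"steps":{"type":"array","items":{"type":"array"}},"fingers":{"type":"number"},"grip_force":{"type":"number"}},"required":["steps"]}

```bash
ls; mkdir -p pics; python3 - <<'E'
from bench import ctrl
import cv2,numpy as np
np.set_printoptions(precision=4,suppress=True)
s=ctrl.read_state();print(s);print(ctrl.grip_point_offset)
for n in("side","top","wrist"):
    p,d=ctrl.grab_frame(n);cv2.imwrite(f"pics/{n}0.png",p[...,::-1]);np.save(f"pics/{n}0.npy",d);print(n,ctrl.camera_params(n))
E
```

```text
pics
{'time': 0.0, 'qpos': array([-1.1899,  0.4694, -0.0486,  1.5337,  0.0241,  1.141 , -0.0823]), 'qvel': array([ 0.0009,  0.0005,  0.0003, -0.0002, -0.0007, -0.0002, -0.0005]), 'joint_torque': array([ -0.0011, -51.0305,  -0.0475, -23.7716,   0.0106,   0.0074,
        -0.    ]), 'ee_pos': array([0.2687, 0.6185, 0.2047]), 'tool_rot': array([[ 0.3984,  0.9172, -0.0007],
       [ 0.9172, -0.3984, -0.0019],
       [-0.002 ,  0.0001, -1.    ]]), 'wrist_force': array([ 0.3252,  0.1007, -0.6973]), 'moment': array([ 0.0563, -0.0084,  0.0148]), 'opening': 1.001682968201985}
0.0187
side {'fovy': 44.3226439026442, 'cx': 271.4029523087843, 'cy': 206.45387160936778, 'cam_to_world': array([[-0.9572, -0.2171,  0.1912,  0.3163],
       [-0.2888,  0.6781, -0.6759,  0.801 ],
       [ 0.0171, -0.7022, -0.7118,  0.9054],
       [ 0.    ,  0.    ,  0.    ,  1.    ]])}
top {'fovy': 52.70819703699608, 'cx': 282.929941148558, 'cy': 212.51083799328677, 'cam_to_world': array([[ 0.02  , -0.9967,  0.0788,  0.4825],
       [-0.9998, -0.0193,  0.01  , -0.0048],
       [-0.0085, -0.079 , -0.9968,  1.2367],
       [ 0.    ,  0.    ,  0.    ,  1.    ]])}
wrist {'fovy': 71.26514081223795, 'cx': 277.51476340218915, 'cy': 208.78888038324376, 'hand_eye': array([[ 1.    ,  0.0002, -0.0014,  0.0012],
       [ 0.0002,  0.9478,  0.319 , -0.0833],
       [ 0.0014, -0.319 ,  0.9478, -0.1691],
       [ 0.    ,  0.    ,  0.    ,  1.    ]])}
```

View pics/side0.png

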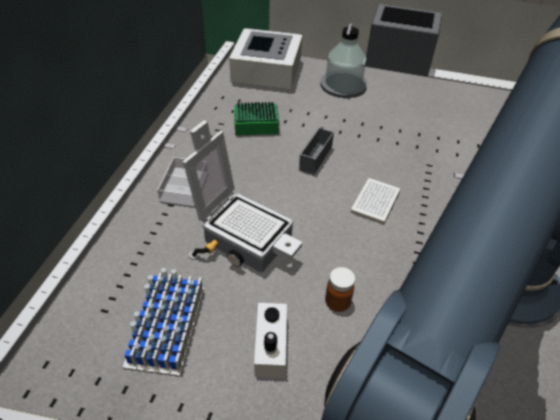

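View pics/top0.png

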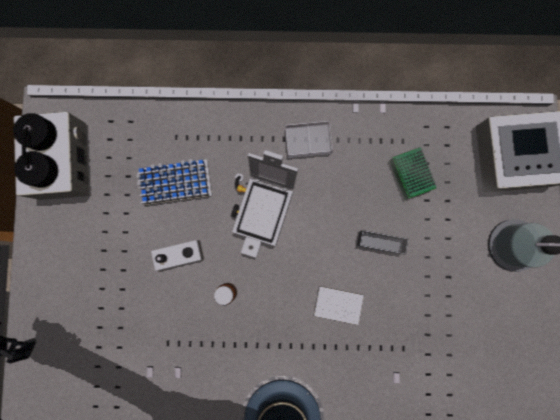

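View pics/wrist0.png

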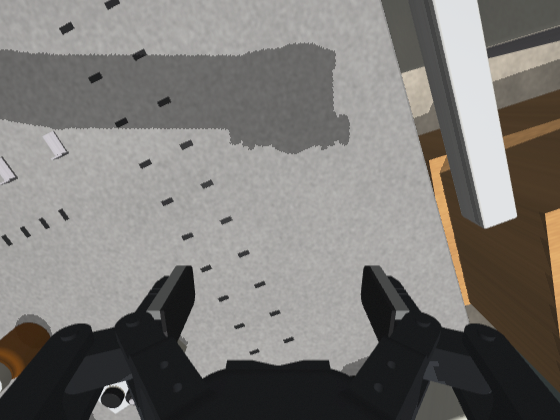

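```bash
cat > h.py <<'E'
from bench import ctrl
import cv2,numpy as np
np.set_printoptions(precision=4,suppress=True)
def cam(n,st=None):
    c=ctrl.camera_params(n);f=210/np.tan(np.radians(c['fovy'])/2)
    if n=='wrist':
        T=np.eye(4);T[:3,:3]=st['tool_rot'];T[:3,3]=st['ee_pos'];M=T@c['hand_eye']
    else:M=c['cam_to_world']
    return f,c['cx'],c['cy'],M
def ray(n,u,v,z,st=None):
    f,cx,cy,M=cam(n,st);d=M[:3,:3]@np.array([(u-cx)/f,(v-cy)/f,1]);o=M[:3,3]
    return o+d*(z-o[2])/d[2]
def proj(n,P,st=None):
    f,cx,cy,M=cam(n,st);p=np.linalg.inv(M)@np.append(P,1);return cx+f*p[0]/p[2],cy+f*p[1]/p[2]
def cloud(n,d,st=None):
    f,cx,cy,M=cam(n,st);v,u=np.indices(d.shape);P=np.stack([(u-cx)/f*d,(v-cy)/f*d,d],-1)
    return P@M[:3,:3].T+M[:3,3]
E
python3 - <<'E'
import cv2
a=cv2.imread('pics/top0.png')[140:310,130:310];b=cv2.imread('pics/side0.png')[110:390,120:370]
cv2.imwrite('pics/ta.png',cv2.resize(a,None,fx=3.5,fy=3.5,interpolation=2)[:600])
cv2.imwrite('pics/sa.png',cv2.resize(b,None,fx=2.1,fy=2.1,interpolation=2))
E
```

```text
(no output)
```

View pics/ta.png

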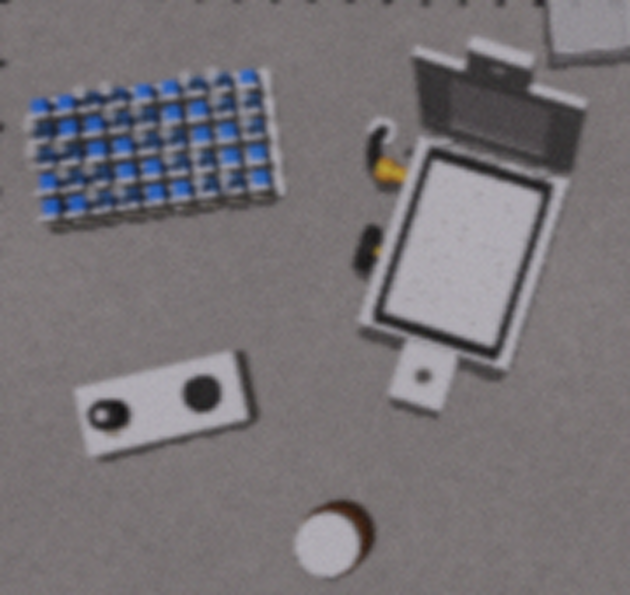

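View pics/sa.png

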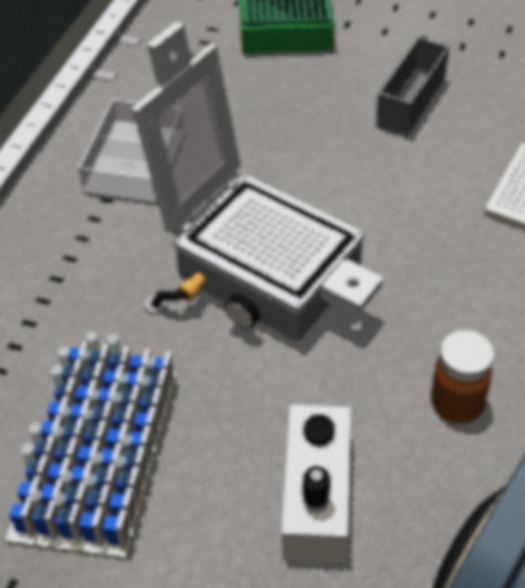

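```bash
python3 - <<'E'
from h import *
t=lambda a,b:(130+a/3.5,140+b/3.5)
s=lambda a,b:(120+a/2.1,110+b/2.1)
print('hole',ray('top',*t(423,375),.062),ray('side',*s(353,282),.062))
print('pin',ray('top',*t(103,412),.097),ray('side',*s(317,473),.097))
print('plug',ray('top',*t(202,393),.062),ray('side',*s(319,429),.062))
# flange
for n,q in dict(FL=(361,322),FR=(503,370),BR=(570,180),BL=(420,135)).items(): print(n,ray('top',*t(*q),.066))
for n,q in dict(lugL=(390,402),lugR=(438,412)).items(): print(n,ray('top',*t(*q),.062))
# lid depth cloud
for n in('top','side'):
    d=np.load(f'pics/{n}0.npy');P=cloud(n,d);
    m=(P[...,2]>.11)&(P[...,0]>.5)&(P[...,0]<.75)&(P[...,1]>-.02)&(P[...,1]<.2)&(d>0)
    Q=P[m];print(n,len(Q),Q.min(0),Q.max(0)); 
    c=Q.mean(0);w,v=np.linalg.eigh(np.cov((Q-c).T));print(c,w,v[:,0])
for n,q in dict(jar=(328,545)).items(): print(n,ray('top',*t(*q),.085))
E
```

```text
hole [0.4776 0.0937 0.062 ] [0.4758 0.0984 0.062 ]
pin [0.4446 0.3352 0.097 ] [0.4418 0.3398 0.097 ]
plug [0.4599 0.2679 0.062 ] [0.4585 0.2762 0.062 ]
FL [0.5183 0.1434 0.066 ]
FR [0.4828 0.0304 0.066 ]
BR [ 0.6343 -0.0195  0.066 ]
BL [0.6682 0.1007 0.066 ]
lugL [0.4559 0.1191 0.062 ]
lugR [0.4488 0.0811 0.062 ]
top 997 [ 0.6444 -0.0199  0.11  ] [0.7032 0.0993 0.2831]
[0.6765 0.0372 0.198 ] [0.     0.0011 0.0025] [ 0.946  -0.2843 -0.1558]
side 2552 [ 0.6446 -0.0198  0.11  ] [0.7037 0.1011 0.2803]
[0.676  0.0417 0.1884] [0.     0.0012 0.0022] [ 0.9461 -0.2883 -0.1478]
jar [0.3462 0.1613 0.085 ]
```

Call:
play_rows --steps '[[[0,0,-0.045],-7],[[0,0,-0.045],0],[[0,0,-0.045],0],[[-0.0316,0.0441,0],0],[[-0.0316,0.0441,0],0],[[-0.0316,0.0441,0],0],[[-0.0316,0.0441,0],0],[[-0.0316,0.0441,0],0],[[-0.0316,0.0441,0],0],[[-0.0316,0.0441,0],0],[[-0.0316,0.0441,0],0],[[-0.0316,0.0441,0],0],[[-0.0316,0.0441,0],0],[[-0.0316,0.0441,0],0],[[-0.0316,0.0441,0],0],[[-0.0316,0.0441,0],0],[[-0.0316,0.0441,0],0],[[0,0,0],0]]' --fingers 0

```text
time: 2.4
ee_pos: [0.7365, 0.0133, 0.3387]
tool_rot: [[0.292, 0.957, -0.002], [0.957, -0.292, -0.004], [-0.004, -0.001, -1.0]]
wrist_force: [0.3, -0.4, -0.0]
opening: -0.003
```

```bash
python3 - <<'E'
from h import *
import json
s=ctrl.read_state()
p,d=ctrl.grab_frame('wrist');cv2.imwrite('pics/w1.png',p[...,::-1]);np.save('pics/w1.npy',d)
print(s['ee_pos'],proj('wrist',[.4767,.096,.062],s))
p,d=ctrl.grab_frame('side');cv2.imwrite('pics/s1.png',p[...,::-1])
E
```

```text
[0.7365 0.0133 0.3387] (np.float64(280.5721962400005), np.float64(-51.21814080274581))
```

View pics/w1.png

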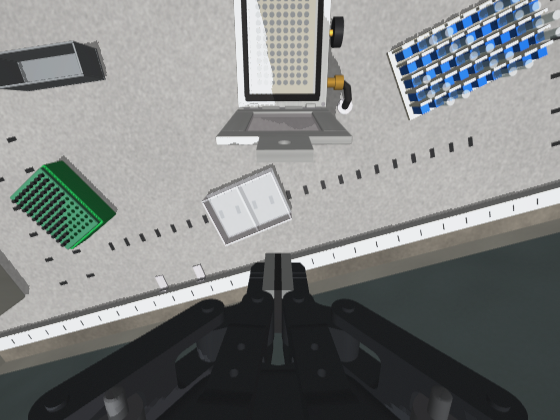

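View pics/s1.png

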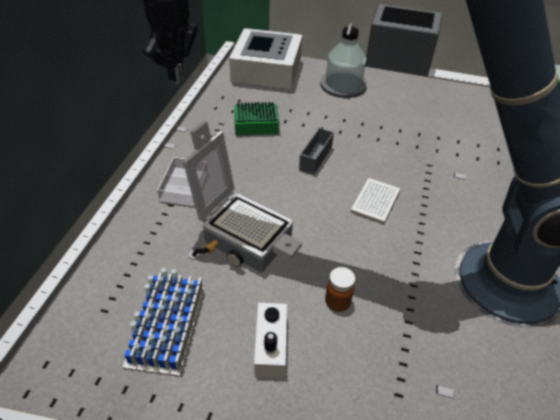

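Call:
play_rows --steps '[[[0.005,0,0.035],0],[[0,0,0.04],0],[[0,0,0.035],0],[[0,-0.01,0],0],[[0,-0.01,0],0],[[0,-0.005,0],0],[[0,0,0],0]]'

```text
time: 3.38
ee_pos: [0.7132, 0.032, 0.2327]
tool_rot: [[0.283, 0.959, 0.003], [0.959, -0.283, 0.001], [0.001, 0.003, -1.0]]
wrist_force: [-0.2, -0.1, 0.5]
opening: -0.0
```

```bash
python3 - <<'E'
from h import *
s=ctrl.read_state()
p,d=ctrl.grab_frame('wrist');cv2.imwrite('pics/w2.png',p[...,::-1]);np.save('pics/w2.npy',d)
P=cloud('wrist',d,s);m=(P[...,2]>.12)&(d>0)
v,u=np.where(m);print(s['ee_pos'],s['wrist_force'])
h=np.array([.659,.042]);ax=np.array([.957,-.292])
S=(P[...,:2]-h)@ax
for z in np.arange(.13,.3,.02):
    k=m&(abs(P[...,2]-z)<.01)&(S<.06);print(round(z,2),k.sum(),np.median(S[k]) if k.any() else 0)
E
```

```text
[0.7132 0.032  0.2327] [-0.2408 -0.1223  0.5353]
0.13 874 0.006499128441943346
0.15 1066 0.009636085382899012
0.17 1349 0.012843289974928633
0.19 1707 0.015987019270769114
0.21 1746 0.01829396827840333
0.23 3597 0.021096663015040252
0.25 1484 0.022982492603219863
0.27 3088 0.027055314569993782
0.29 2722 0.041624658899637706
```

View pics/w2.png

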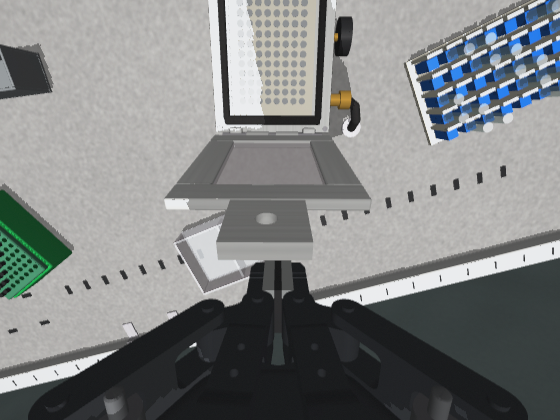

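Call:
play_rows --steps '[[[-0.005,-0.0135,0.0013],0],[[0,-0.0135,0.0013],0],[[0,-0.0135,0.0013],0],[[0,-0.0135,0.001],0],[[0,-0.0135,0.001],0],[[0,-0.0153,0.004],0],[[0,-0.0153,0.004],0],[[0,-0.0142,0.0068],0],[[0,-0.0142,0.0068],0],[[0,-0.0126,0.0095],0],[[0,-0.0126,0.0095],0],[[0,-0.0105,0.0118],0],[[0,-0.0105,0.0118],0]]'

```text
time: 5.05
ee_pos: [0.5449, 0.0762, 0.1597]
tool_rot: [[0.284, 0.959, -0.001], [0.959, -0.284, 0.0], [-0.0, -0.001, -1.0]]
wrist_force: [0.2, 0.1, 0.3]
opening: 0.002
```

```bash
python3 - <<'E'
from h import *
s=ctrl.read_state()
p,d=ctrl.grab_frame('side');cv2.imwrite('pics/s3.png',p[...,::-1])
p,d=ctrl.grab_frame('wrist');cv2.imwrite('pics/w3.png',p[...,::-1])
q=s['ee_pos'];print(q,s['wrist_force'],(q[:2]-[.659,.042])@[.957,-.292])
E
```

```text
[0.5449 0.0762 0.1597] [0.1844 0.1227 0.3443] -0.11912128449433658
```

View pics/s3.png

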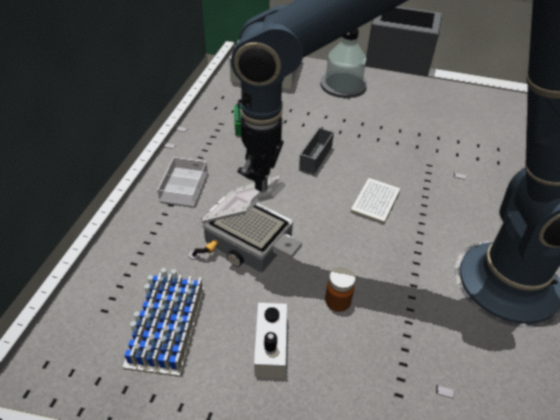

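View pics/w3.png

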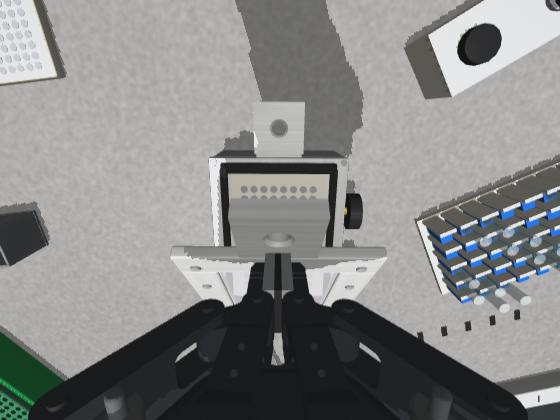

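Call:
play_rows --steps '[[[0,-0.007,0.0125],0],[[0,-0.007,0.0125],0],[[0,-0.0051,0.0145],0],[[0,-0.0051,0.0145],0],[[0,-0.001,0.008],0],[[0,0,0.007],0],[[0,0,0.006],0],[[0,0,0.006],0],[[0,0,0.003],0],[[0,0,0.001],0]]'

```text
time: 6.4
ee_pos: [0.5217, 0.083, 0.0755]
tool_rot: [[0.284, 0.959, -0.0], [0.959, -0.284, 0.0], [0.0, -0.0, -1.0]]
wrist_force: [-0.9, -0.2, 0.6]
opening: -0.004
```

```bash
python3 - <<'E'
from h import *
s=ctrl.read_state()
p,d=ctrl.grab_frame('wrist');cv2.imwrite('pics/w4.png',p[...,::-1]);np.save('pics/w4.npy',d)
q=s['ee_pos'];print(q,s['wrist_force'],(q[:2]-[.659,.042])@[.957,-.292])
E
```

```text
[0.5217 0.083  0.0755] [-0.9229 -0.1554  0.6068] -0.14337799995346007
```

View pics/w4.png

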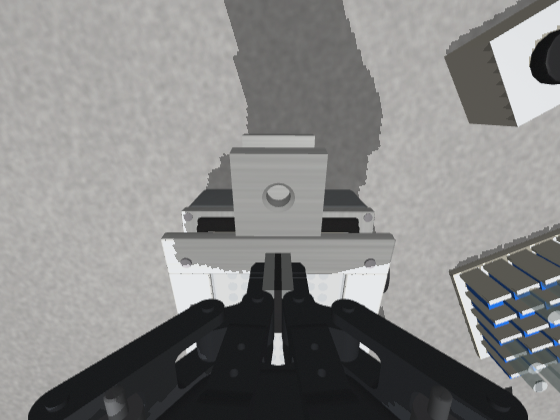

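```bash
python3 - <<'E'
from h import *
s=ctrl.read_state()
d=np.load('pics/w4.npy');P=cloud('wrist',d,s)
for (u,v) in [(245,160),(315,160),(245,225),(315,225),(278,165),(180,250),(380,250),(278,140)]: print(u,v,P[v-1:v+2,u-1:u+2].reshape(-1,3).mean(0))
E
```

```text
245 160 [0.4585 0.0875 0.1121]
315 160 [0.4675 0.1179 0.1124]
245 225 [0.4906 0.0761 0.106 ]
315 225 [0.5007 0.1103 0.1061]
278 165 [0.465  0.1012 0.1118]
180 250 [0.4957 0.0371 0.1023]
380 250 [0.5263 0.1403 0.1022]
278 140 [0.4588 0.103  0.0627]
```

```bash
python3 - <<'E'
from h import *
s=ctrl.read_state()
d=np.load('pics/w4.npy');P=cloud('wrist',d,s)
for (u,v) in [(270,250),(270,258),(285,258),(270,265),(270,275),(270,285),(255,262),(230,262),(230,285),(320,285),(230,241)]: print(u,v,d[v,u],P[v,u])
print(s['ee_pos'],s['qpos'],s['time'],s['wrist_force'],s['moment'])
E
python3 - <<'E'
import cv2
a=cv2.imread('pics/w4.png')[120:320,150:410]
cv2.imwrite('pics/w4a.png',cv2.resize(a,None,fx=3,fy=3,interpolation=2))
E
```

```text
270 250 0.15798734 [0.5096 0.0835 0.1019]
270 258 0.0 [0.4423 0.1079 0.2446]
285 258 0.14895275 [0.5116 0.0911 0.1114]
270 265 0.14212216 [0.5095 0.084  0.1186]
270 275 0.13259877 [0.5091 0.0844 0.1285]
270 285 0.12463349 [0.5089 0.0847 0.1368]
255 262 0.15253927 [0.5108 0.0752 0.1089]
230 262 0.16190758 [0.511  0.0599 0.1005]
230 285 0.17084129 [0.527  0.0537 0.0969]
320 285 0.17100546 [0.542  0.104  0.0967]
230 241 0.15502548 [0.498  0.065  0.1031]
[0.5217 0.083  0.0755] [-0.373   0.3909  0.1691  2.0158 -0.0951  0.7423  1.1369] 6.45 [-0.4244  0.5541 -0.4299] [0.0122 0.0355 0.0175]
```

View pics/w4a.png

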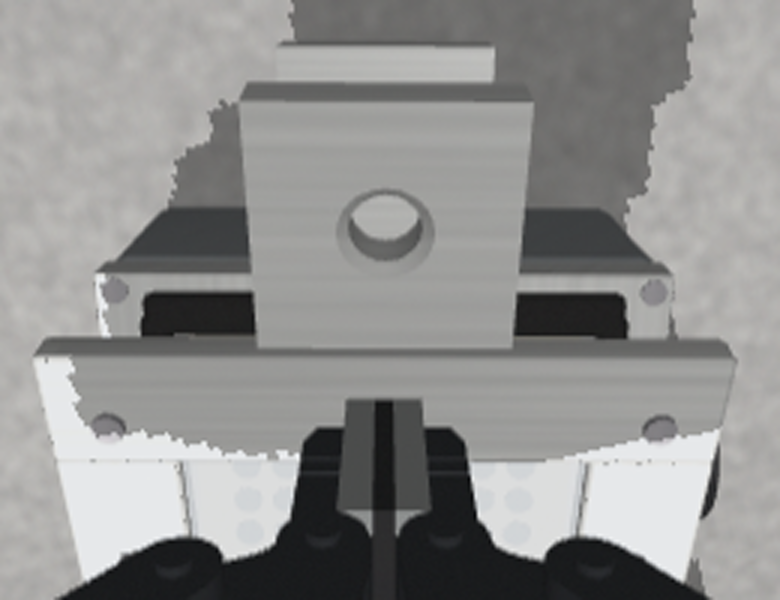

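Call:
play_rows --steps '[[[0,0,-0.012],0],[[0,0,-0.012],0],[[0,0,-0.012],0],[[0,0,-0.012],0],[[0,0,0],0]]'

```text
time: 7.08
ee_pos: [0.5226, 0.0832, 0.125]
tool_rot: [[0.284, 0.959, 0.003], [0.959, -0.284, 0.001], [0.002, 0.002, -1.0]]
wrist_force: [-0.6, -0.9, -0.7]
opening: 0.001
```

```bash
cat >> h.py <<'E'
def wl(name):
    s=ctrl.read_state();p,d=ctrl.grab_frame('wrist');cv2.imwrite(f'pics/{name}.png',p[...,::-1]);np.save(f'pics/{name}.npy',d)
    P=cloud('wrist',d,s);q=s['ee_pos'];print(s['time'],q,s['wrist_force'],'s',(q[:2]-[.659,.042])@[.957,-.292])
    return s,p,d,P
E
python3 - <<'E'
from h import *
s,p,d,P=wl('w5')
S=(P[...,:2]-[.659,.042])@[.957,-.292];L=(P[...,:2]-[.659,.042])@[.292,.957]
for lo in (.14,.155,.17,.195,.205):
    m=(d>0)&(abs(-S-lo)<.006)&(abs(abs(L)-.015)<.006)&(P[...,2]>.066)&(P[...,2]<.14); print(lo,m.sum(),np.median(P[m],0) if m.any() else 0)
E
```

```text
7.075 [0.5226 0.0832 0.125 ] [-0.562  -0.8942 -0.6719] s -0.14259043471364183
0.14 436 [0.5252 0.0828 0.0992]
0.155 513 [0.5106 0.0951 0.1023]
0.17 524 [0.4959 0.0834 0.106 ]
0.195 699 [0.4725 0.1072 0.1104]
0.205 749 [0.4632 0.109  0.1116]
```

View pics/w5.png

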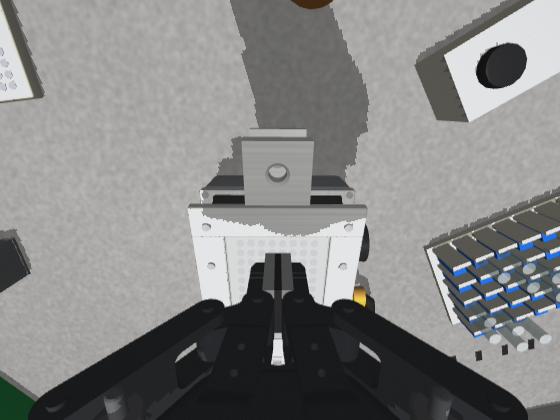

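Call:
play_rows --steps '[[[0,-0.014,0],0],[[0,-0.013,0],0],[[0,0,0.008],0],[[0,0,0.006],0],[[0,0,0.005],0],[[0,0,0.005],0],[[0,0,0.005],0]]'

```text
time: 8.0
ee_pos: [0.4959, 0.0906, 0.0941]
tool_rot: [[0.284, 0.959, -0.0], [0.959, -0.284, -0.0], [-0.0, -0.0, -1.0]]
wrist_force: [0.9, 0.3, 0.7]
opening: -0.001
```

```bash
cat >> h.py <<'E'
def lid(d,P):
    S=(P[...,:2]-[.659,.042])@[.957,-.292];L=(P[...,:2]-[.659,.042])@[.292,.957]
    m=(d>0)&(-S>.185)&(-S<.21)&(abs(abs(L)-.015)<.006)&(P[...,2]>.066)&(P[...,2]<.14)
    print('lid est',np.median((P[m][:,2]-.075)/-S[m]),m.sum())
E
python3 - <<'E'
from h import *
s,p,d,P=wl('w6');lid(d,P)
E
```

```text
8.0 [0.4959 0.0906 0.0941] [0.9182 0.2614 0.7215] s -0.17022800669152535
lid est 0.1803430209430052 1898
```

View pics/w6.png

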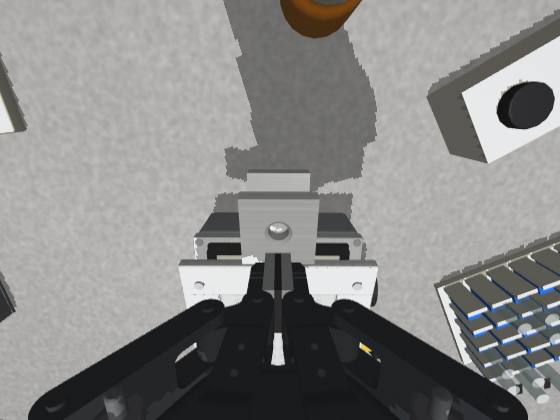

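```bash
python3 - <<'E'
from h import *
s=ctrl.read_state()
for n,z in(('w5',[.5226,.0832,.125]),('w1',[.7365,.0133,.3387])):
    d=np.load(f'pics/{n}.npy');st=dict(s);st['ee_pos']=np.array(z);P=cloud('wrist',d,st)
    for v in range(246,296,5): print(n,v,d[v,270],P[v,270]-z)
E
```

```text
w5 246 0.21722183 [ 0.0104 -0.0079 -0.028 ]
w5 251 0.22026391 [ 0.0151 -0.0093 -0.0295]
w5 256 0.14968461 [-0.0128  0.001   0.035 ]
w5 261 0.14615642 [-0.0121  0.0009  0.0389]
w5 266 0.13994494 [-0.0128  0.0012  0.0452]
w5 271 0.13612552 [-0.0125  0.0013  0.0493]
w5 276 0.13192698 [-0.0125  0.0014  0.0537]
w5 281 0.12817064 [-0.0124  0.0015  0.0577]
w5 286 0.123381846 [-0.013   0.0018  0.0626]
w5 291 0.122914836 [-0.0113  0.0013  0.0636]
w1 246 0.5588574 [ 0.1513 -0.0594 -0.3381]
w1 251 0.5617415 [ 0.1612 -0.0624 -0.3377]
w1 256 0.15046665 [-0.0125  0.0008  0.0343]
w1 261 0.1456003 [-0.0124  0.0009  0.0394]
w1 266 0.1410529 [-0.0123  0.0011  0.0442]
w1 271 0.13643941 [-0.0123  0.0012  0.0491]
w1 276 0.13136981 [-0.0128  0.0015  0.0542]
w1 281 0.12785572 [-0.0126  0.0015  0.058 ]
w1 286 0.12503508 [-0.0121  0.0015  0.0611]
w1 291 0.12230754 [-0.0117  0.0014  0.0642]
```

Call:
play_rows --steps '[[[0,0,0.006],0],[[0,0,0.006],0],[[0,0,0.006],0],[[0,0,0],0]]'

```text
time: 8.55
ee_pos: [0.4955, 0.0906, 0.076]
tool_rot: [[0.284, 0.959, -0.001], [0.959, -0.284, -0.0], [-0.001, -0.001, -1.0]]
wrist_force: [0.4, 0.3, 1.2]
opening: -0.0
```

```bash
python3 - <<'E'
from h import *
s,p,d,P=wl('w7');lid(d,P)
E
```

```text
8.55 [0.4955 0.0906 0.076 ] [0.411  0.3179 1.1918] s -0.1706961360333609
lid est 0.14868573041772792 2038
```

Call:
play_rows --steps '[[[0,0,0.006],0],[[0,0,0.006],0],[[0,0,0.006],0],[[0,0,0.005],0],[[0,0,0.001],0]]'

```text
time: 9.22
ee_pos: [0.4956, 0.0907, 0.0523]
tool_rot: [[0.284, 0.959, -0.001], [0.959, -0.284, -0.0], [-0.0, -0.001, -1.0]]
wrist_force: [-0.8, 0.3, 1.9]
opening: -0.004
```

```bash
python3 - <<'E'
from h import *
s,p,d,P=wl('w8');lid(d,P)
E
```

```text
9.225 [0.4956 0.0907 0.0523] [-0.8168  0.3284  1.9124] s -0.1706270275961999
lid est 0.02015564819955246 2065
```

View pics/w8.png

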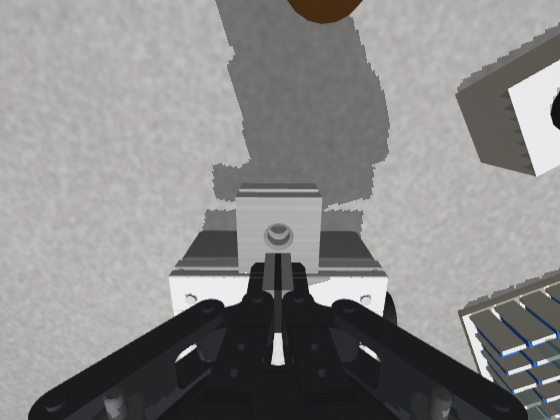

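Call:
play_rows --steps '[[[0,0,0.002],0],[[0,0,0.0005],0],[[0,0,0],0],[[0,0,0],0],[[0,0,-0.03],0],[[0,0,-0.04],0],[[0,0,-0.04],0],[[0,-0.03,-0.02],0],[[0,-0.01,0],0],[[0,0,0],0],[[0,0,0],0]]' --fingers 1

```text
time: 10.65
ee_pos: [0.4575, 0.1016, 0.1792]
tool_rot: [[0.284, 0.959, -0.001], [0.959, -0.284, -0.001], [-0.001, -0.001, -1.0]]
wrist_force: [0.2, 1.2, 1.3]
opening: 0.997
```

```bash
python3 - <<'E'
from h import *
s,p,d,P=wl('w9');lid(d,P)
f,cx,cy,M=cam('wrist',s)
for z in(.075,.062): print(proj('wrist',[.4767,.096,z],s))
# pad points: nearest
for (u,v) in [(180,270),(180,290),(185,275),(375,275),(375,290)]: print(u,v,d[v,u],s['tool_rot'].T@(P[v,u]-s['ee_pos']))
a=p[100:320,150:410]
cv2.imwrite('pics/w9a.png',cv2.resize(a,None,fx=3,fy=3,interpolation=2)[:600,:,::-1])
E
```

```text
10.65 [0.4575 0.1016 0.1792] [0.2375 1.1572 1.2507] s -0.2101982400571169
lid est 0.017743124479403002 600
(np.float64(276.8202130703872), np.float64(219.54613854335224))
(np.float64(276.87965974800306), np.float64(215.1308376345243))
180 270 0.13686642 [-0.0444 -0.0124 -0.0486]
180 290 0.12836182 [-0.0416 -0.0085 -0.0589]
185 275 0.1359198 [-0.0418 -0.0107 -0.0501]
375 275 0.13305365 [ 0.0454 -0.0122 -0.0525]
375 290 0.12991063 [ 0.0444 -0.0076 -0.0574]
```

View pics/w9.png

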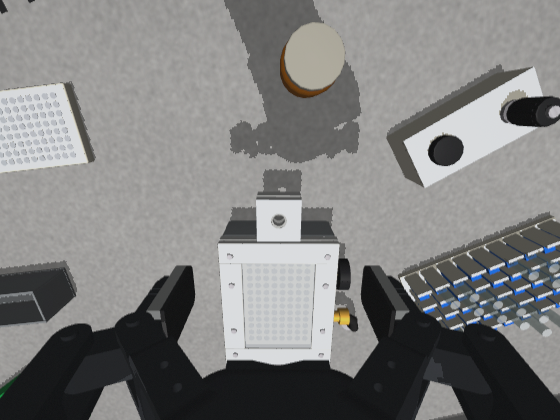

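View pics/w9a.png

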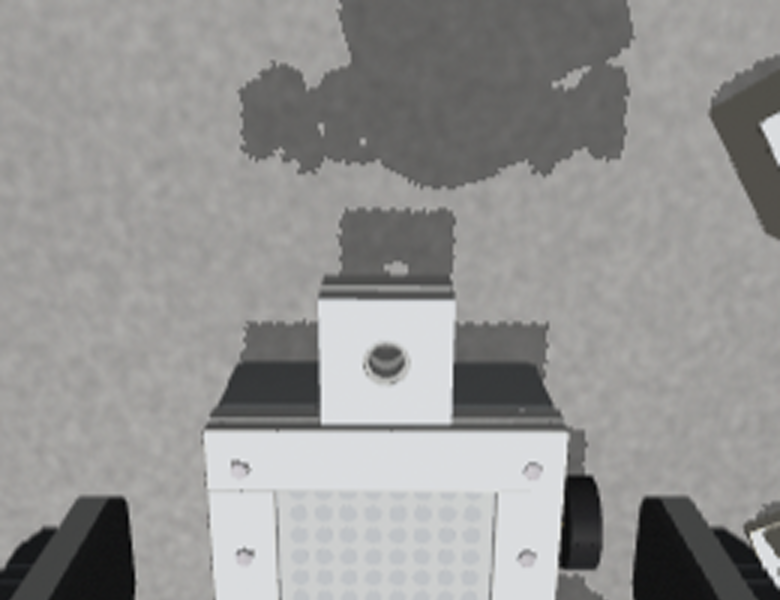

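Call:
play_rows --steps '[[[0.05,-0.018,0],0],[[0.0555,-0.0202,0],0],[[0.0555,-0.0202,0],0],[[0.0555,-0.0202,0],0],[[0,0,0],10],[[0,0,0],10],[[0,0,0],10],[[0,0,0],10],[[0,0,0],10],[[0,0,0],9.5],[[0,0,0],0]]'

```text
time: 12.08
ee_pos: [0.4438, 0.3317, 0.1793]
tool_rot: [[0.97, 0.244, -0.001], [0.244, -0.97, -0.001], [-0.001, 0.001, -1.0]]
wrist_force: [-0.4, -0.5, 0.1]
opening: 1.001
```

```bash
python3 - <<'E'
from h import *
s,p,d,P=wl('w10');print(s['tool_rot'][:,0],s['qpos'])
st=dict(ee_pos=np.array([.4575,.1016,.1792]),tool_rot=np.array([[.284,.959,-.001],[.959,-.284,-.001],[-.001,-.001,-1]]))
print('hole w9',ray('wrist',278.7,221,.078,st))
print(proj('wrist',[.443,.3375,.097],s))
E
```

```text
12.075 [0.4438 0.3317 0.1793] [-0.4394 -0.5362  0.1071] s -0.29053060126573294
[ 0.9698  0.2437 -0.0008] [-0.9037  0.2989  0.2294  1.865  -0.0796  0.9877 -0.394 ]
hole w9 [0.477  0.0964 0.078 ]
(np.float64(278.8424760540813), np.float64(201.34590927320505))
```

View pics/w10.png

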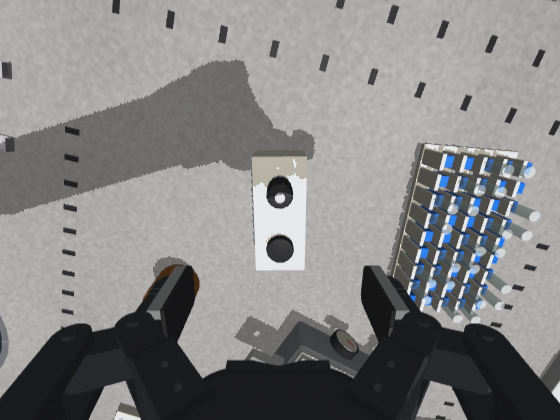

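```bash
python3 - <<'E'
from h import *
s=ctrl.read_state()
p=cv2.imread('pics/w10.png');a=p[140:290,230:330];cv2.imwrite('pics/w10a.png',cv2.resize(a,None,fx=4,fy=4,interpolation=2))
d=np.load('pics/w10.npy');P=cloud('wrist',d,s)
print(P[198,279],P[225,279],P[250,280])
m=(P[...,2]>.09)&(P[...,2]<.101)&(d>0);m[:, :240]=0;m[:,320:]=0;m[230:]=0;m[:150]=0
print(m.sum(),np.median(P[m],0),P[m].min(0),P[m].max(0))
w=ray('wrist',279.5,198,.097,s);print(w,s['tool_rot'].T@(w-s['ee_pos']))
E
```

```text
[0.4423 0.3407 0.0972] [0.4536 0.2968 0.049 ] [0.4603 0.2744 0.0632]
523 [0.4419 0.3429 0.094 ] [0.4307 0.3301 0.0901] [0.4546 0.3531 0.0993]
[0.4427 0.3407 0.097 ] [ 0.0013 -0.009   0.0824]
```

View pics/w10a.png

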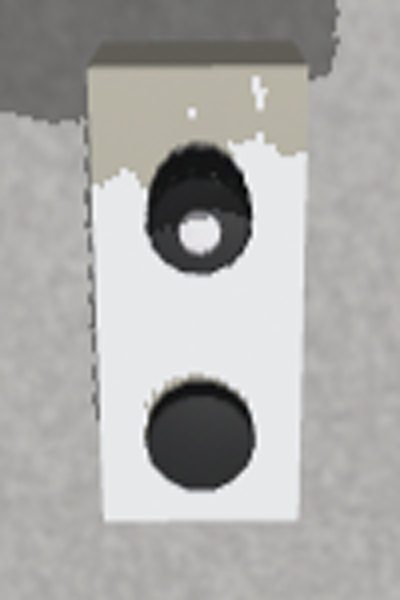

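Call:
play_rows --steps '[[[0.0015,-0.009,0.03],0],[[0,0,0.04],0],[[0,0,0.04],0],[[0,0,0.019],0],[[0,0,0],0]]'

```text
time: 12.75
ee_pos: [0.442, 0.3401, 0.0494]
tool_rot: [[0.97, 0.244, -0.003], [0.244, -0.97, -0.003], [-0.003, 0.002, -1.0]]
wrist_force: [0.8, 0.7, -0.5]
opening: 1.002
```

```bash
python3 - <<'E'
from h import *
s,p,d,P=wl('w11')
p,d=ctrl.grab_frame('side');cv2.imwrite('pics/s11.png',cv2.resize(p[250:400,180:360],None,fx=3.5,fy=3.5,interpolation=2)[...,::-1])
E
```

```text
12.75 [0.442  0.3401 0.0494] [ 0.8112  0.6896 -0.4907] s -0.2947408854136491
```

View pics/w11.png

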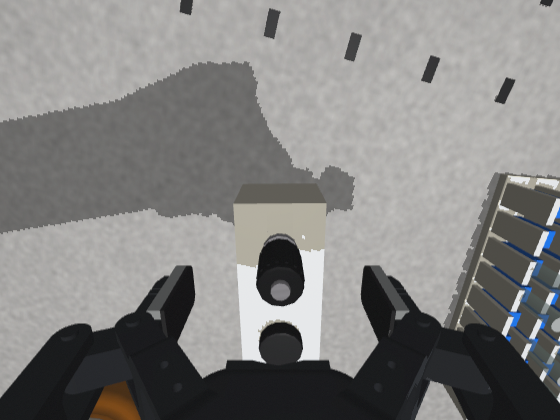

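View pics/s11.png

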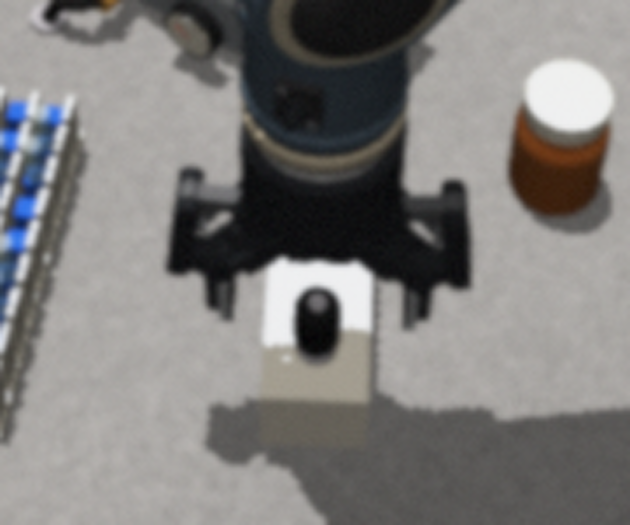

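Call:
play_rows --steps '[[[0,0,0.008],0],[[0,0,0.007],0],[[0,0,0],0]]'

```text
time: 13.22
ee_pos: [0.4424, 0.3408, 0.0357]
tool_rot: [[0.97, 0.243, -0.001], [0.243, -0.97, -0.001], [-0.001, 0.0, -1.0]]
wrist_force: [-0.0, -0.0, 0.7]
opening: 0.998
```

Call:
play_rows --steps '[[[0,0,0],0],[[0,0,0],0],[[0,0,0],0],[[0,0,0],0],[[0,0,0],0],[[0,0,0],0]]' --fingers 0 --grip_force 70

```text
time: 13.98
ee_pos: [0.443, 0.3412, 0.0365]
tool_rot: [[0.97, 0.242, 0.001], [0.242, -0.97, 0.001], [0.001, -0.0, -1.0]]
wrist_force: [-0.2, -0.0, 3.8]
opening: 0.263
```

```bash
python3 - <<'E'
from h import *
s,p,d,P=wl('w12')
p,d=ctrl.grab_frame('side');cv2.imwrite('pics/s12.png',cv2.resize(p[250:400,180:360],None,fx=3.5,fy=3.5,interpolation=2)[...,::-1])
E
```

```text
13.975 [0.443  0.3412 0.0365] [-0.1589 -0.0296  3.7718] s -0.29405054943568615
```

View pics/w12.png

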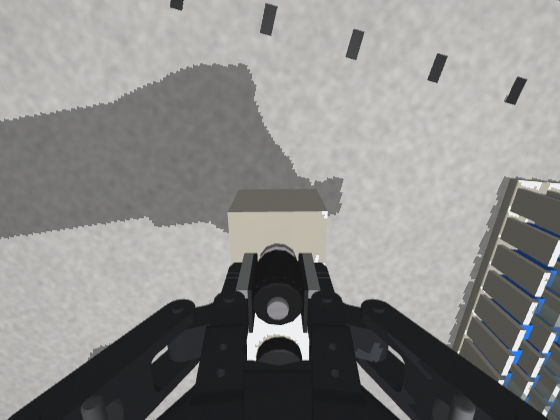

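View pics/s12.png

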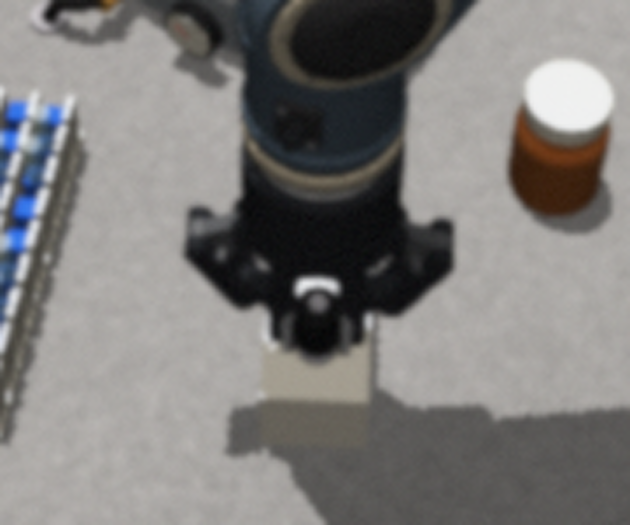

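Call:
play_rows --steps '[[[0,0,-0.01],0],[[0,0,-0.02],0],[[0,0,-0.03],0],[[0,0,-0.03],0],[[0,0,-0.03],0],[[-0.0037,0.035,0],0],[[-0.0037,0.035,0],0],[[-0.0037,0.035,0],0],[[-0.0037,0.035,0],0],[[-0.0037,0.035,0],0],[[-0.0037,0.035,0],0],[[0,0,0],0],[[0,0,0],0]]'

```text
time: 15.7
ee_pos: [0.4718, 0.1325, 0.1561]
tool_rot: [[0.97, 0.243, -0.0], [0.243, -0.97, 0.001], [-0.0, -0.001, -1.0]]
wrist_force: [0.1, 0.3, -0.7]
opening: 0.259
```

```bash
python3 - <<'E'
from h import *
s,p,d,P=wl('w13');print(s['opening'],s['tool_rot'])
print('hole pred',proj('wrist',[.477,.0964,.0785],s), 'tip pred',proj('wrist',s['ee_pos']-[0,0,.0265],s))
for n in('side','top'):
    p,d=ctrl.grab_frame(n);u,v=map(int,proj(n,[.477,.0964,.1]));cv2.imwrite(f'pics/{n}13.png',cv2.resize(p[v-60:v+60,u-80:u+80],None,fx=4,fy=4,interpolation=2)[...,::-1]);print(n,u-80,v-60)
E
```

```text
15.7 [0.4718 0.1325 0.1561] [ 0.1136  0.3265 -0.6845] s -0.20559563642307038
0.2593218037535477 [[ 0.9701  0.2427 -0.0003]
 [ 0.2427 -0.9701  0.0006]
 [-0.0002 -0.0007 -1.    ]]
hole pred (np.float64(274.08076898756974), np.float64(246.2956714745521)) tip pred (np.float64(278.1686026755224), np.float64(231.9407317475564))
side 208 171
top 168 187
```

View pics/w13.png

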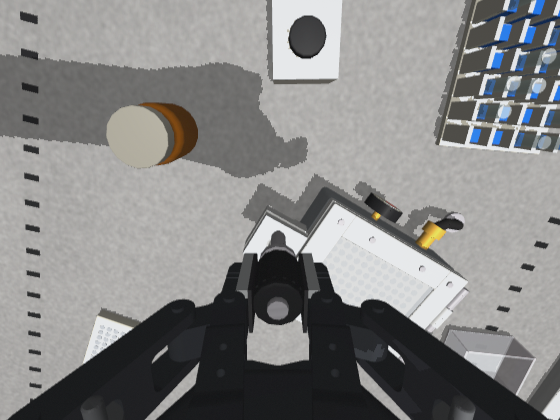

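View pics/side13.png

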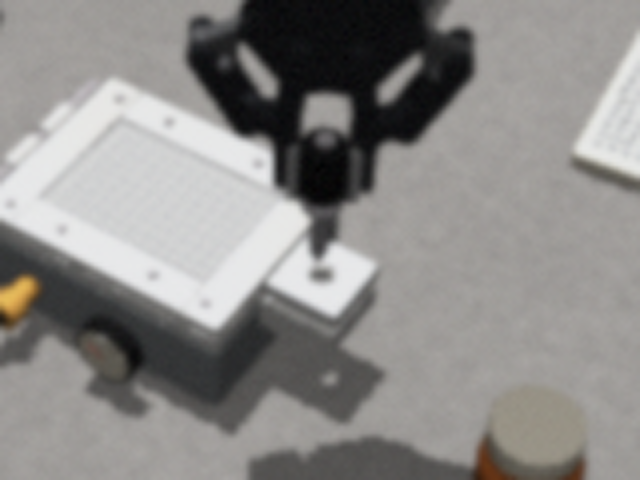

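```bash
python3 - <<'E'
from h import *
s=ctrl.read_state();e=s['ee_pos'];R=s['tool_rot']
tip=ray('side',208+320/4,171+256/4,.130);hole=ray('side',208+322/4,171+273/4,.0785)
print(e,tip,hole,'side delta tool',R.T@(hole-tip))
tw=ray('wrist',278,232,.1296,s);print('wrist tip',tw)
print('wrist-map delta',R.T@(np.array([.477,.0964,.0785])-e))
E
python3 - <<'E'
import cv2
a=cv2.imread('pics/w13.png')[190:340,210:350]
cv2.imwrite('pics/w13a.png',cv2.resize(a,None,fx=4,fy=4,interpolation=2))
E
```

```text
[0.4718 0.1332 0.156 ] [0.4696 0.1316 0.13  ] [0.4756 0.0984 0.0785] side delta tool [-0.0023  0.0337  0.0515]
wrist tip [0.4717 0.1331 0.1296]
wrist-map delta [-0.0039  0.0369  0.0775]
```

View pics/w13a.png

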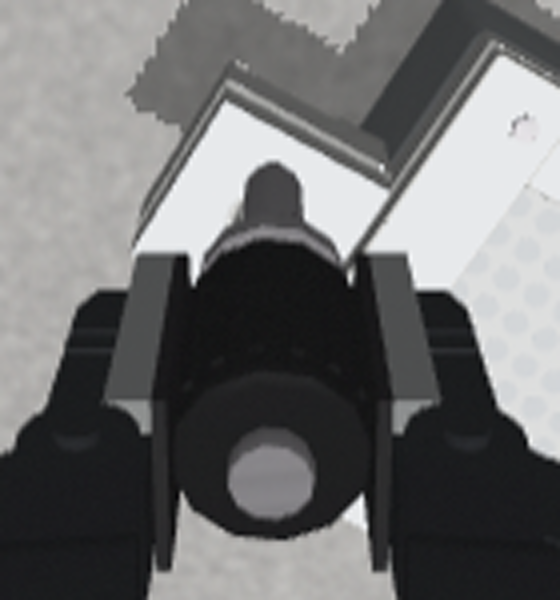

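View pics/top13.png

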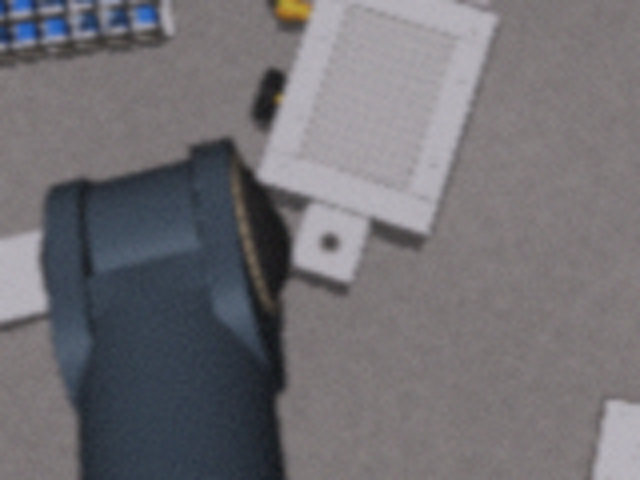

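Call:
play_rows --steps '[[[-0.0035,0.018,0],0],[[0,0.018,0.005],0],[[0,0,0.015],0],[[0,0,0.015],0],[[0,0,0.009],0],[[0,0,0],0],[[0,0,0],0]]'

```text
time: 16.73
ee_pos: [0.4777, 0.0965, 0.1122]
tool_rot: [[0.97, 0.243, 0.0], [0.243, -0.97, 0.0], [0.0, -0.0, -1.0]]
wrist_force: [0.3, 0.6, -1.1]
opening: 0.263
```

```bash
python3 - <<'E'
from h import *
s,p,d,P=wl('w14')
print('delta',s['tool_rot'].T@(np.array([.477,.0964,.0785])-s['ee_pos']))
cv2.imwrite('pics/w14a.png',cv2.resize(p[190:340,190:370],None,fx=4,fy=4,interpolation=2)[...,::-1])
for n in('side',):
    p,d=ctrl.grab_frame(n);cv2.imwrite(f'pics/{n}14.png',cv2.resize(p[191:291,228:348],None,fx=6,fy=6,interpolation=2)[...,::-1])
E
```

```text
16.725 [0.4777 0.0965 0.1122] [ 0.2624  0.6233 -1.0988] s -0.18939721508961643
delta [-0.0007 -0.0001  0.0337]
```

View pics/w14a.png

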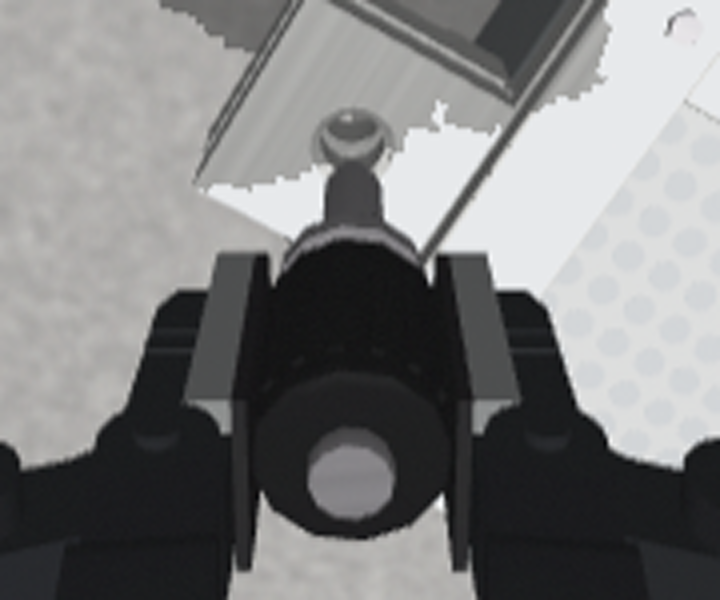

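View pics/side14.png

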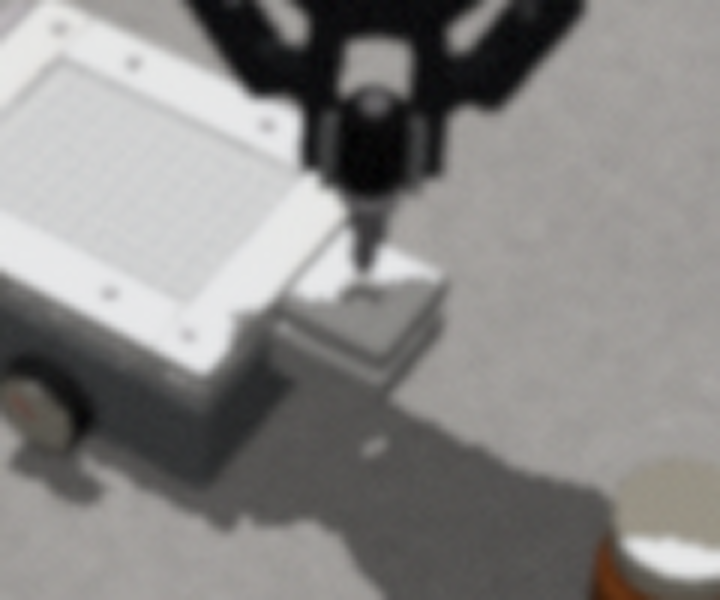

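```bash
python3 - <<'E'
from h import *
s=ctrl.read_state();e=s['ee_pos'];R=s['tool_rot']
h=ray('wrist',190+352/4,190+141/4,.0785,s);t=ray('wrist',190+354/4,190+165/4,.0857,s)
print('wrist',h,t,R.T@(h-e))
h=ray('side',228+363/6,191+292/6,.0785);t=ray('side',228+362/6,191+275/6,.087);print('side',h,t,R.T@(h-t))
E
```

```text
wrist [0.4772 0.0985 0.0785] [0.478  0.0968 0.0857] [-0.0001 -0.0022  0.034 ]
side [0.4753 0.0995 0.0785] [0.4761 0.0992 0.087 ] [-0.0007 -0.0005  0.0085]
```

Call:
play_rows --steps '[[[0,-0.001,0.004],0],[[0,0,0.005],0],[[0,0,0.005],0],[[0,0,0.005],0],[[0,0,0.005],0],[[0,0,0],0]]'

```text
time: 17.58
ee_pos: [0.4769, 0.097, 0.0876]
tool_rot: [[0.97, 0.242, -0.001], [0.242, -0.97, -0.0], [-0.001, 0.0, -1.0]]
wrist_force: [-0.2, 0.7, -0.9]
opening: 0.261
```

```bash
python3 - <<'E'
from h import *
s,p,d,P=wl('w15');print(s['moment'])
cv2.imwrite('pics/w15a.png',cv2.resize(p[190:340,190:370],None,fx=4,fy=4,interpolation=2)[...,::-1])
E
```

```text
17.575 [0.4769 0.097  0.0876] [-0.1863  0.7464 -0.925 ] s -0.19036126853862984
[ 0.004   0.013  -0.0484]
```

View pics/w15a.png

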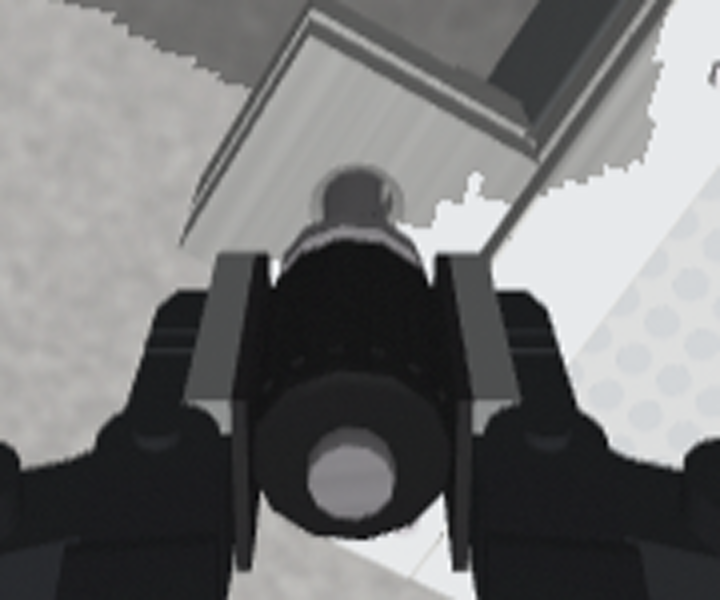

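Call:
play_rows --steps '[[[0,0,0.005],0],[[0,0,0.005],0],[[0,0,0.005],0],[[0,0,0.005],0],[[0,0,0.002],0],[[0,0,0],0]]'

```text
time: 18.38
ee_pos: [0.4771, 0.0971, 0.0659]
tool_rot: [[0.97, 0.242, -0.0], [0.242, -0.97, -0.0], [-0.0, -0.0, -1.0]]
wrist_force: [-0.7, -0.6, -1.3]
opening: 0.258
```

Call:
play_rows --steps '[[[0,0,0.002],0],[[0,0,0.002],0],[[0,0,0.001],0],[[0,0,0],0]]' --grip_force 100

```text
time: 18.88
ee_pos: [0.4774, 0.0972, 0.0617]
tool_rot: [[0.97, 0.242, 0.0], [0.242, -0.97, 0.001], [0.0, -0.0, -1.0]]
wrist_force: [-1.1, -0.3, 6.1]
opening: 0.251
```

Call:
play_rows --steps '[[[0,0,0.001],0],[[0,0,0.001],0],[[0,0,0.001],0],[[0,0,0],0]]'

```text
time: 19.38
ee_pos: [0.4775, 0.0973, 0.061]
tool_rot: [[0.97, 0.242, -0.0], [0.242, -0.97, 0.002], [0.0, -0.002, -1.0]]
wrist_force: [-8.4, -1.0, 27.3]
opening: 0.255
```

```bash
python3 - <<'E'
from h import *
s,p,d,P=wl('w16');print(s['moment'],s['opening'])
lid(d,P)
cv2.imwrite('pics/w16a.png',cv2.resize(p[190:340,190:370],None,fx=4,fy=4,interpolation=2)[...,::-1])
p,d=ctrl.grab_frame('side');cv2.imwrite('pics/side16.png',cv2.resize(p[191:291,228:348],None,fx=6,fy=6,interpolation=2)[...,::-1])
P=cloud('side',d);S=(P[...,:2]-[.659,.042])@[.957,-.292]
for lo in(.06,.1,.14,.16):
  m=(d>0)&(abs(-S-lo)<.01)&(P[...,2]>.068)&(P[...,2]<.09)&(P[...,1]<.12);print(lo,m.sum(),np.median(P[m][:,2]))
E
```

```text
19.375 [0.4775 0.0973 0.061 ] [-8.4191 -1.0333 27.2678] s -0.18985311106164512
[-0.3826  1.9428  0.0302] 0.25511941638646246
lid est 0.1258925700366676 2428
0.06 360 0.07159172917735468
0.1 280 0.07132887368169477
0.14 235 0.07173704948405346
0.16 197 0.07236030736462751
```

View pics/w16a.png

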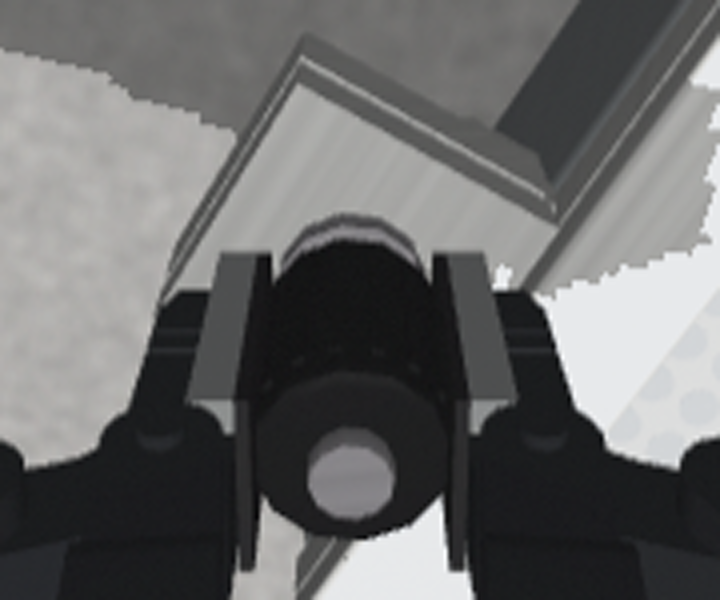

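View pics/side16.png

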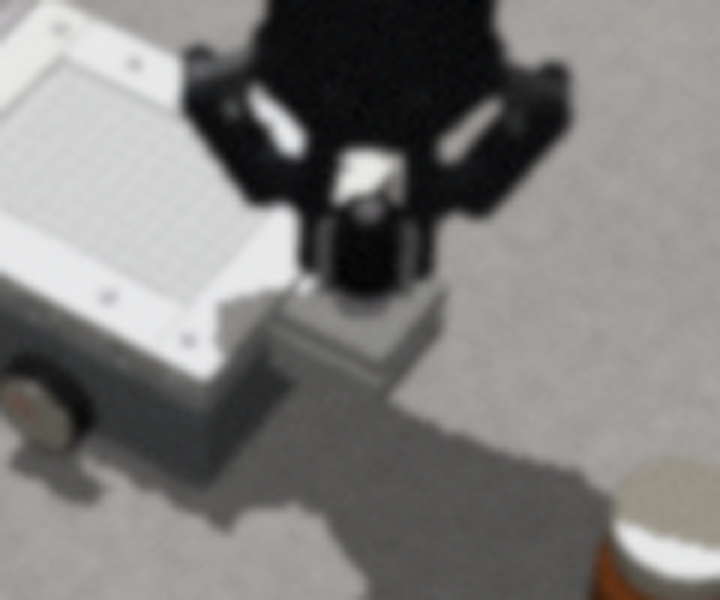

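Call:
play_rows --steps '[[[-0.0007,0,0],0],[[0,0,0],0],[[0,0,0],0]]'

```text
time: 19.85
ee_pos: [0.4775, 0.0973, 0.0611]
tool_rot: [[0.97, 0.242, 0.001], [0.242, -0.97, 0.002], [0.002, -0.002, -1.0]]
wrist_force: [-7.4, -1.2, 25.0]
opening: 0.247
```

```bash
python3 - <<'E'
from h import *
s,p,d,P=wl('w17');print(s['moment'],s['opening'],s['qvel'])
for n in('side','top'):
  p,d=ctrl.grab_frame(n)
  P=cloud(n,d);S=(P[...,:2]-[.659,.042])@[.957,-.292];L=(P[...,:2]-[.659,.042])@[.292,.957]
  m=(d>0)&(-S>.02)&(-S<.155)&(P[...,2]>.068)&(P[...,2]<.085)&(abs(L)<.058)
  c=np.polyfit(-S[m],P[m][:,2],1);print(n,m.sum(),c)
s=ctrl.read_state();print(s['ee_pos'],s['wrist_force'])
E
```

```text
19.85 [0.4775 0.0973 0.0611] [-7.3982 -1.2486 25.0309] s -0.18983298830522555
[-0.3165  1.6462  0.0164] 0.2467568369115303 [-0.0001 -0.0001  0.0007  0.0001  0.0009  0.0005  0.0001]
side 1962 [0.001  0.0715]
top 1822 [-0.0006  0.0731]
[0.4775 0.0973 0.0611] [-7.7559 -0.4937 26.6213]
```

```bash
python3 - <<'E'
from bench import ctrl
print(ctrl.close_job());s=ctrl.read_state();print(s['time'],s['wrist_force'],s['ee_pos'],s['opening'])
E
```

```text
the job is handed in; nothing more can be done
None
the job is handed in; nothing more can be done
```

I closed the lid onto the gasket, moved the locating pin from the block into both lugs, and handed the job in with the hand still pressing the pin down. The handing-in call gave no verdict.

**Last checks before handing in (about 20 s used):**
- **Lid:** its slope measured 0.001 rad in the side camera and -0.0006 rad in the top camera, against the 0.006 limit.
- **Push:** the wrist force was steady at about 25–27 N upward. The force rose sharply over the last 0.7 mm, as it would with the lid on its hard stop.
- **Pin:** the pictures show the collar seated on the lid, the pin upright in the grip, and the fingertips clear of the lid.
- **Other labware:** nothing else was touched on purpose, but I did not re-measure its positions.

**What disagreed or went off plan:**
- **Fingertip position:** shut, the fingertips made contact about 24 mm behind the stated TCP. My first push therefore stopped with the lid at about 0.18 rad, and I finished it with a second push on the lug.
- **Opening too early:** I opened the fingers at the start of the last press on the lid instead of after it. The lid still read about 0.018 rad afterwards.
- **Side load:** a sideways force of about 8 N remained at the wrist. A 0.7 mm shift to relieve it made little difference.
- **Camera agreement:** the cameras differed by up to about 5 mm on the hole position. I went with the wrist camera, and the pin entered cleanly.
- **Lid reading from the wrist camera:** the final wrist-camera estimate (0.126 rad) was wrong because the pin and fingers were in its measuring area, so I ignored it.

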